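# Sweep the crock pieces into the dustpan

### The job

Five chunky terracotta pieces are left on the counter from repotting: take the counter sweeper by its upright handle and sweep all five into the brass dustpan, right past its sloping lip, touching them only with the sweeper and without picking them up. Then stand the sweeper back upright on its black mat, lengthwise on it, and let go. Leave the vase, the candle and the white planter where they are.

Things in the scene. Friction and masses are not known exactly. Their poses are not given: they have to be found in the camera images.
- sweeper: Loose oak counter sweeper, 280 g, standing on the mat. Foot block 40 mm thick (x), 120 mm long (y), 40 mm high, black below; on it, centred, an upright flat handle 22 mm thick (x), 70 mm long (y), from z 40 to 109 mm: grip it from above across its 22 mm. Pushes with either long face (+x or -x). Origin: centre of the foot's underside, z up.
- mat: Black rubber mat fixed on the counter, 120 mm (x) by 190 mm (y), 4 mm thick, on which the sweeper stands. Origin: centre of its underside, on the counter.
- dustpan: Brass dustpan, fixed to the counter. Origin: middle of its mouth edge, at counter level; +x runs inward (sweeping direction). Lip slopes from 0 at x 0 to 4 mm at x 40 mm, then a flat floor at 4 mm to the back wall at x 185 mm. Inside y -120 to +120 mm. Side walls 40 mm high from x 0, back wall 45 mm; oak handle behind, to x 305 mm, 43 mm high.
- piece1: Loose chunky terracotta piece, 28 x 21 mm by 20 mm tall, about 22 g, lying on the counter in front of the dustpan's mouth. Origin: its centre, 10 mm above the counter.
- piece2: Loose chunky terracotta piece, 26 x 22 mm by 20 mm tall, about 22 g, lying on the counter in front of the dustpan's mouth. Origin: its centre, 10 mm above the counter.
- piece3: Loose chunky terracotta piece, 24 x 24 mm by 20 mm tall, about 22 g, lying on the counter in front of the dustpan's mouth. Origin: its centre, 10 mm above the counter.
- piece4: Loose chunky terracotta piece, 27 x 20 mm by 20 mm tall, about 22 g, lying on the counter in front of the dustpan's mouth. Origin: its centre, 10 mm above the counter.
- piece5: Loose chunky terracotta piece, 25 x 23 mm by 20 mm tall, about 22 g, lying on the counter in front of the dustpan's mouth. Origin: its centre, 10 mm above the counter.
- vase: Loose blue glazed vase, 68 mm diameter, 100 mm tall; a bystander beside the pieces. Origin: centre of its underside.
- candle: Loose brass candle tin, 64 mm diameter, 48 mm tall (wick to 57 mm); a bystander beside the pieces. Origin: centre of its underside.
- planter: Loose white square planter, 75 mm square and 75 mm tall, with leaves up to about 150 mm; a bystander. Origin: centre of its underside.

How it is judged:
By the outcome, as a careful person would: the job done as asked, in the order asked, and still so for the second after the job is handed in, with the robot touching nothing.
It also fails if it takes over 67 s, if anything falls off the work surface, if the arm or the gripper's body presses on something with over 40 N, if the wrist force passes 120 N, or if a joint passes its speed limit or range.

### The arm

A 6-joint arm with a two-finger parallel gripper is mounted at the origin on the work surface. World frame = base frame: x ahead of the robot, y to its left, z up, the work surface at z = 0. Lengths are in m, angles in rad, forces in N, time in s.
With the tool pointing down it reaches from about 0.3 to 0.775 m from the base axis. Payload 14.6 kg.
Tool frame: the origin (TCP) lies midway between the tips of the shut fingers; the grasp point (between the pads) lies 19 mm behind it (ctrl.hold_point_z is the distance from the TCP to the grasp point, in m); z points along the fingers, x is the direction in which the jaws open and shut, and the axes are right-handed (so a half turn about z gives the same grasp; the last joint's range is limited). The gripper opens to 94 mm and grips with 3 to 60 N. Pads are 16 mm wide; open, the fingers measure 119 mm over their backs; the gripper's body (75 mm by 177 mm) begins 78 mm behind the grasp point.
Start: joints at [1.153, 0.3, 1.521, -0, 1.321, -0.067], TCP at [0.189, 0.516, 0.205] pointing down, gripper open.
Joint ranges: [-3.03, 3.03], [-0.79, 2.21], [0.23, 2.52], [-1.04, 4.18], [0, 3.07], [-2.55, 2.55]. Speed limits (rad/s): [2.22, 2.22, 2.57, 3.14, 3.14, 3.14].

### API

Orientations are given as [roll, pitch, yaw] about the fixed x, y, z axes, in that order (R = Rz(yaw) Ry(pitch) Rx(roll)).
In Python, from station import ctrl, viewer, ticket, nets gives the robot as it stands.
- The arm moves only by the tool carry_out, never from a script. Its argument "commands" is one flat list of numbers, 7 for each row, row after row: the closure, from -1 (fully open) to 1 (shut), so that 0 is half open, then the shift along the world's x, y, z in cm, then the turn, a rotation vector about the world's x, y, z in rad. In form: [gripper, tx, ty, tz, ax, ay, az, gripper, tx, ty, tz, ax, ay, az, ...]. A call has 1 to 12 rows; each row is the pose to reach, as a shift and turn from the pose measured when the call began; what a row does not reach only later rows make up. A row lasts 1/12 s, in which the tool goes at most 41.7 mm and 7.16 degrees, less where a joint would pass 70% of its speed; a pose out of reach is approached as far as the arm can. A call with a gripper value outside its range is refused whole. The fingers move at their own pace and stop on an object; "force" is the grip in N (left out, the last holds). Time passes only in rows, so rows that repeat a pose let the fingers close. It gives the time, the measured TCP pose, the force and the opening at its end, in the units of the state.
- ctrl.get_obs(): the state, without advancing time (a new reading comes with each control period).
- viewer.camera(name): name is "scene" or "side" or "wrist"; returns (picture, depth): 480x640x3 uint8, blue, green, red; 480x640 float32, m along the optical axis (not along the pixel's ray), 0 where there is no reading.
- viewer.camera_info(name): a dict with "fx", "fy", "cx", "cy" (pixels), "R" (3x3) and "t" (3): a world point X has camera coordinates R X + t. Camera axes: x right, y down, z forward; pixel columns grow to the right and rows downward; lengths in m; the calibration is good to about 2 mm. A picture is of the moment at which its call begins: read the wrist's pose just before it. camera_info takes no time and is no camera call; for the wrist camera it gives the pose at the moment of the call.
- ticket.hand_in(): hands the job in, once; it reports no verdict.
Trained networks look in the newest picture that a camera, given by its name, has taken for a name from the list of things; names that differ only in an ending like _2 or _b are one class to them, and where a whole thing is asked for, a point or a joint stands for the part that bears it (a point fixed in the world has none). Each returns a list of dicts, best first, with "confidence" (0 to 1); they miss things now and then, are a little off and sometimes report something else, mostly with a low value. They report only what shows in the picture. A call takes as long as a camera call.
- nets.silhouettes(camera, thing): "region" (480x640 bool, what is visible of it) and "extent" ([left, top, right, bottom] in pixels, round what is visible of it).
The state is a dict: "time_s": time; "qpos": joint angles; "joint_vel": joint speeds; "tau": joint torques, N m; "ee_pos": TCP position; "eef_rot": TCP orientation; "force": force on the tool from outside, world axes, zero at the start; "moment": the same for the moment, N m; "grip_width": finger opening in m.
Only numpy, scipy, OpenCV 4.12 (cv2) and the standard library are available. Lean on these libraries where they do the work, as an engineer would, in place of code of your own. Each camera call takes 0.05 s, during which the arm holds its last target. There are 200 camera calls.

## Working session

There is one attempt and no reset: what is moved stays moved. The work goes in short steps, Python scripts to look and compute and a tool call to move; the robot and the scene stay as the last step left them, time stands still between calls to the robot, and variables do not carry over. Pictures are saved under pics/ and viewed, about 8 in all and at most 12, crops included, and the job is handed in when it is done.

Besides the shell and the picture viewer there is one more tool, called after "Call:" by a JSON object that holds its "method" and its "body", one argument or row to a line. carry_out: Moves the arm, as the interface text tells. Its arguments: {"type":"object","properties":{"commands":{"type":"array","items":{"type":"number"}},"force":{"type":"number"}},"required":["commands"]}

```bash
mkdir -p pics; cat > h.py <<'E'
import numpy as np, cv2
from station import ctrl, viewer, ticket, nets
def cloud(name, depth):
    i=viewer.camera_info(name); v,u=np.mgrid[0:480,0:640]
    P=np.stack([(u-i['cx'])/i['fx']*depth,(v-i['cy'])/i['fy']*depth,depth],-1)
    return (P-np.array(i['t']))@np.array(i['R'])
E
python3 - <<'E'
from h import *
for c in ["scene","side"]:
    im,d=viewer.camera(c); cv2.imwrite(f"pics/{c}0.png",im); W=cloud(c,d); np.save(f"{c}.npy",W)
    for t in ["sweeper","mat","dustpan","piece1","vase","candle","planter"]:
        for r in nets.silhouettes(c,t)[:6]:
            m=r['region']&(d>0); p=W[m]
            if len(p)<5: continue
            top=p[p[:,2]>np.percentile(p[:,2],95)-.006]
            (cx,cy),(w,h),a=cv2.minAreaRect((top[:,:2]*1000).astype(np.float32))
            print(c,t,round(r['confidence'],2),r['extent'],len(p),"ztop",top[:,2].max().round(3),"topc",round(cx),round(cy),"wh",round(w),round(h),"a",round(a),"min",p.min(0).round(3),"max",p.max(0).round(3))
print(ctrl.get_obs())
E
```

```text
scene sweeper 0.8 [175.7, 250.9, 226.4, 330.0] 1752 ztop 0.116 topc 535 -364 wh 22 70 a 77 min [ 0.454 -0.396  0.   ] max [ 0.597 -0.329  0.116]
scene mat 0.7 [149.3, 241.1, 241.9, 352.8] 4873 ztop 0.136 topc 540 -371 wh 121 242 a 76 min [ 0.407 -0.445 -0.005] max [ 0.667 -0.285  0.136]
scene dustpan 0.67 [347.6, 91.5, 502.2, 224.8] 11053 ztop 0.047 topc 564 220 wh 252 306 a 9 min [ 0.425  0.051 -0.005] max [0.712 0.372 0.047]
scene piece1 0.69 [328.1, 227.0, 336.8, 243.8] 158 ztop 0.023 topc 588 -105 wh 21 27 a 74 min [ 0.576 -0.118  0.001] max [ 0.603 -0.089  0.023]
scene piece1 0.66 [351.6, 184.5, 369.0, 204.2] 163 ztop 0.022 topc 549 6 wh 23 23 a 53 min [ 0.535 -0.009  0.001] max [0.563 0.02  0.022]
scene piece1 0.62 [341.6, 212.1, 355.2, 220.0] 182 ztop 0.022 topc 578 -52 wh 26 24 a 56 min [ 0.563 -0.067 -0.002] max [ 0.593 -0.031  0.022]
scene piece1 0.49 [378.8, 206.6, 395.1, 225.5] 191 ztop 0.022 topc 630 8 wh 28 23 a 88 min [ 0.612 -0.007 -0.002] max [0.642 0.028 0.022]
scene vase 0.67 [445.2, 212.7, 491.0, 262.9] 1545 ztop 0.103 topc 769 64 wh 45 47 a 3 min [ 0.736  0.03  -
[... 2109 characters left out ...]
 [ 0.562 -0.065 -0.   ] max [ 0.592 -0.032  0.023]
{'time_s': 0.8, 'qpos': array([ 1.15340827e+00,  2.99885733e-01,  1.52100646e+00, -4.74833735e-05,
        1.32067932e+00, -6.66079620e-02]), 'joint_vel': array([-0.00122859,  0.00043655, -0.00018603, -0.00123231, -0.00124573,
        0.0007293 ]), 'tau': array([-1.73531927e-03, -5.31620622e+01, -3.52907932e+01,  7.07686110e-02,
        2.13538570e-02, -6.49648314e-05]), 'ee_pos': array([0.18901231, 0.51649402, 0.20545068]), 'eef_rot': array([ 3.14154534e+00, -1.80310770e-05,  1.22002798e+00]), 'force': array([ 0.50038351, -0.41117464,  0.33304933]), 'moment': array([-0.0149233 , -0.00596655,  0.02122725]), 'grip_width': 0.09401048955417168}
```

View pics/scene0.png

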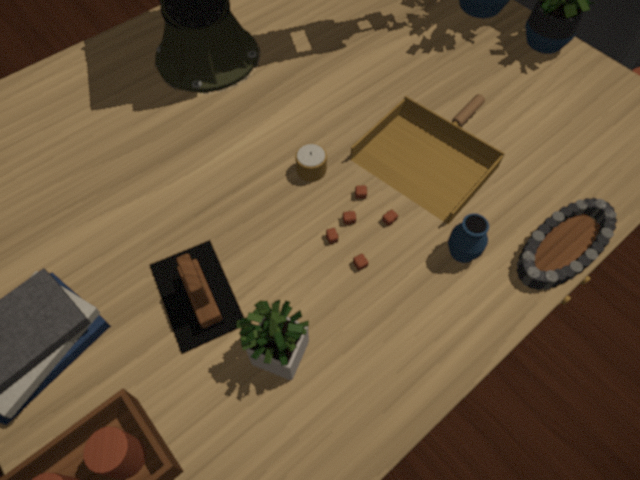

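View pics/side0.png

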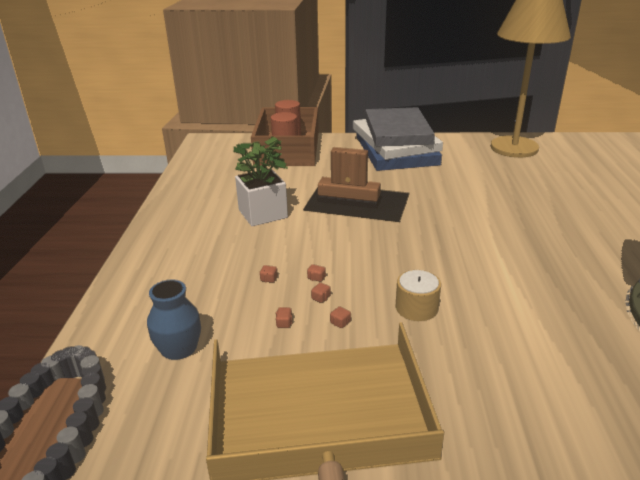

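```bash
python3 - <<'E'
from h import *
allp=[]
for c in ["scene","side"]:
    W=np.load(c+".npy"); p=W.reshape(-1,3)
    # dustpan walls top
    m=(p[:,2]>.030)&(p[:,2]<.055)&(p[:,0]>.40)&(p[:,0]<.75)&(p[:,1]>.03)&(p[:,1]<.45)
    if 1:
        q=p[m]; q=q[~((q[:,0]>.7)&(q[:,1]<.12))]
        H,_,_=np.histogram2d(q[:,1],q[:,0],bins=[40,40],range=[[.03,.43],[.38,.78]])
        print(c)
        for r in H: print("".join('#' if x>8 else '+' if x>1 else '.' for x in r))
        allp.append(q)
        (cx,cy),(w,h),a=cv2.minAreaRect((q[:,:2]*1000).astype(np.float32)); print(cx,cy,w,h,a,cv2.boxPoints(((cx,cy),(w,h),a)).round())
    # sweeper handle top / foot top
    for lo,hi in((.105,.12),(.036,.048)):
        m=(p[:,2]>lo)&(p[:,2]<hi)&(abs(p[:,0]-.535)<.09)&(abs(p[:,1]+.362)<.05)
        print(c,lo,m.sum(),cv2.minAreaRect((p[m][:,:2]*1000).astype(np.float32)),np.median(p[m][:,2]))
E
```

```text
scene
........................................
........................................
........#...............................
........#...............................
........#...............................
........#...............................
.......++...............................
.......++...............................
.......#................................
.......#........................#.......
.......#.......................+#.......
.......#.......................++.......
.......#.......................++.......
......+#.......................#........
......#+.......................#........
......#........................#........
......#........................#........
......#.......................+#........
.....+#.......................++........
.....+#.......................++........
.....+####+...................#.........
.......++#######+.............#.........
.............++########+......#.........
.................+..++#########.........
................###.......+###+.........
................+##.....................
................###.........
[... 2318 characters left out ...]
...
........................................
........................................
........................................
........................................
........................................
........................................
........................................
568.08447265625 186.78848266601562 252.06857299804688 226.52691650390625 9.71668815612793 [[425. 277.]
 [463.  54.]
 [711.  96.]
 [673. 320.]]
side 0.105 300 ((532.95263671875, -359.2361145019531), (25.329120635986328, 69.79405975341797), 78.91381072998047) 0.1125153707383533
side 0.036 555 ((532.92431640625, -357.5884704589844), (42.44257736206055, 119.7017822265625), 80.5942153930664) 0.04403352956536277
```

```bash
python3 - <<'E'
from h import *
for c in ["scene","side"]:
    W=np.load(c+".npy"); im=cv2.imread(f"pics/{c}0.png"); p=W
    m=(im.max(2)<45)&(abs(p[...,2])<.012)&(abs(p[...,0]-.53)<.16)&(abs(p[...,1]+.36)<.12)
    m=cv2.morphologyEx(m.astype(np.uint8),cv2.MORPH_OPEN,np.ones((3,3)))>0
    print(c,m.sum(),cv2.minAreaRect((p[m][:,:2]*1000).astype(np.float32)),p[m][:,2].mean())
W=np.load("side.npy"); q=W[0:150,495:575].reshape(-1,3); q=q[(q[:,1]>-1.2)&(q[:,2]>.02)]
print("lamp",q.min(0),q.max(0),np.median(q,0))
E
```

```text
scene 4318 ((518.1309204101562, -367.72412109375), (117.54425048828125, 187.91317749023438), 76.14127349853516) 0.003318492405862953
side 0 ((0.0, 0.0), (0.0, 0.0), 0.0) nan
lamp [ 0.0693892  -0.65633189  0.02011181] [0.53961106 0.65369105 0.53749385] [ 0.14582561 -0.59551894  0.28580354]<stdin>:6: RuntimeWarning: Mean of empty slice.
  ret = ret.dtype.type(ret / rcount)
```

Call:
{"method": "carry_out", "body": {
  "commands": [-1,0,0,4,0,0,0,-1,3,-4,5,0,0,0,-1,5,-8,5,0,0,0.05,-1,7,-12,5,0,0,0.1,-1,9,-16,5,0,0,0.13,-1,11,-20,5,0,0,0.13,-1,12.5,-24,5,0,0,0.13,-1,14,-28,5,0,0,0.13,-1,15.5,-32,5,0,0,0.13,-1,17,-36,5,0,0,0.13,-1,18,-40,5,0,0,0.13,-1,19,-44,5,0,0,0.13],
  "force": 40
}}

```text
time_s: 1.8
ee_pos: [0.3728, 0.0981, 0.2557]
eef_rot: [3.141, -0.0, 1.35]
force: [0.9, -0.0, 0.1]
grip_width: 0.0941
```

Call:
{"method": "carry_out", "body": {
  "commands": [-1,1.5,-4,0,0,0,0,-1,3,-8,0,0,0,0,-1,4.5,-12,0,0,0,0,-1,6,-16,0,0,0,0,-1,7.5,-20,0,0,0,0,-1,9,-24,0,0,0,0,-1,10,-28,0,0,0,0,-1,11.5,-32,0,0,0,0,-1,13,-36,0,0,0,0,-1,14.5,-40,0,0,0,0,-1,15.5,-43.5,0,0,0,0,-1,16.1,-46,0,0,0,0]
}}

```text
time_s: 2.8
ee_pos: [0.5341, -0.3647, 0.255]
eef_rot: [3.141, -0.0, 1.349]
force: [0.0, 0.5, 0.3]
grip_width: 0.0937
```

```bash
python3 - <<'E'
from h import *
o=ctrl.get_obs(); print(o['ee_pos'],o['qpos'],o['eef_rot'])
im,d=viewer.camera("wrist"); cv2.imwrite("pics/w1.png",im); p=cloud("wrist",d)
for lo,hi in((.105,.12),(.036,.05)):
    m=(p[...,2]>lo)&(p[...,2]<hi)&(abs(p[...,0]-.535)<.08)&(abs(p[...,1]+.362)<.05)
    print(m.sum(),cv2.minAreaRect((p[m][:,:2]*1000).astype(np.float32)),np.median(p[m][:,2]))
E
```

```text
[ 0.534069   -0.36470486  0.25499353] [-6.55957058e-01  4.95200340e-01  1.13819317e+00  4.53879773e-04
  1.50811562e+00 -2.00534124e+00] [ 3.14132619e+00 -3.75731544e-04  1.34935582e+00]
2459 ((532.23193359375, -369.12567138671875), (21.313024520874023, 70.21600341796875), 76.70402526855469) 0.11083556091762492
2327 ((531.689697265625, -369.1679382324219), (35.84891891479492, 118.76426696777344), 76.50936889648438) 0.04187070418113196
```

View pics/w1.png

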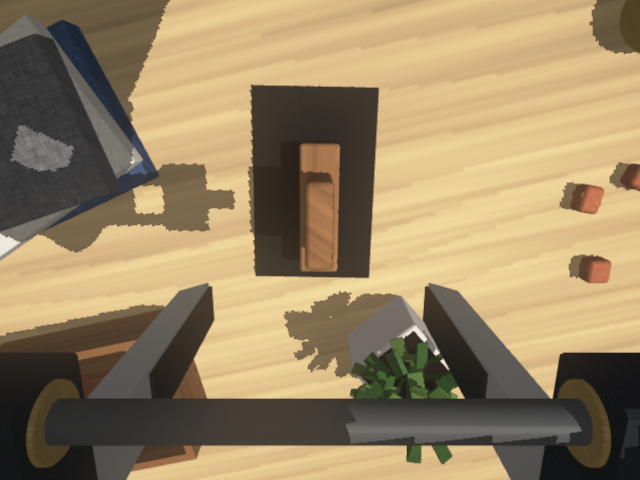

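Call:
{"method": "carry_out", "body": {
  "commands": [-1,-0.1,0,-4,0,0,0,-1,-0.1,0,-8,0,0,0,-1,-0.1,0,-12,0,0,0,-1,-0.1,0,-15,0,0,0,-1,-0.1,0,-17.5,0,0,0,-1,-0.1,0,-18.9,0,0,0,-1,-0.1,0,-18.9,0,0,0,1,-0.1,0,-18.9,0,0,0,1,-0.1,0,-18.9,0,0,0,1,-0.1,0,-18.9,0,0,0,1,-0.1,0,-18.9,0,0,0,1,-0.1,0,-18.9,0,0,0],
  "force": 40
}}

```text
time_s: 3.85
ee_pos: [0.5331, -0.3686, 0.0657]
eef_rot: [3.141, 0.0, 1.347]
force: [-0.1, 0.8, 0.2]
grip_width: 0.0638
```

Call:
{"method": "carry_out", "body": {
  "commands": [1,0,0,0,0,0,0,1,0,0,0,0,0,0,1,0,0,0,0,0,0,1,0,0,0,0,0,0]
}}

```text
time_s: 4.18
ee_pos: [0.5331, -0.3686, 0.0658]
eef_rot: [3.141, 0.0, 1.347]
force: [-0.2, -0.2, 0.2]
grip_width: 0.0375
```

Call:
{"method": "carry_out", "body": {
  "commands": [1,0,0,0,0,0,0,1,0,0,0,0,0,0,1,0,0,0,0,0,0,1,0,0,0,0,0,0,1,0,0,0,0,0,0]
}}

```text
time_s: 4.6
ee_pos: [0.5331, -0.3685, 0.0657]
eef_rot: [3.141, 0.0, 1.347]
force: [0.7, 1.1, -0.6]
grip_width: 0.0216
```

Call:
{"method": "carry_out", "body": {
  "commands": [1,0,0,3,0,0,0,1,0,0,7,0,0,0,1,0,0,11,0,0,0,1,0,1,15,0,0,0,1,0,3,17,0,0,0.1,1,1,7,17,0,0,0.2,1,2.5,11,17,0,0,0.3,1,3.5,15,17,0,0,0.391,1,4.5,18.5,17,0,0,0.391,1,4.8,20.2,17,0,0,0.391,1,4.8,20.2,17,0,0,0.391,1,4.8,20.2,17,0,0,0.391]
}}

```text
time_s: 5.6
ee_pos: [0.5812, -0.166, 0.2355]
eef_rot: [-3.141, 0.0, 1.739]
force: [-0.6, -0.6, -2.7]
grip_width: 0.022
```

Call:
{"method": "carry_out", "body": {
  "commands": [1,0,0,0,0,0,0,1,0,0,0,0,0,0]
}}

```text
time_s: 5.77
ee_pos: [0.5808, -0.1671, 0.2352]
eef_rot: [-3.141, 0.0, 1.738]
force: [0.4, 0.1, -2.5]
grip_width: 0.0218
```

```bash
python3 - <<'E'
from h import *
o=ctrl.get_obs(); print(o['ee_pos'],o['eef_rot'],o['grip_width'])
im,d=viewer.camera("wrist"); cv2.imwrite("pics/w2.png",im); p=cloud("wrist",d)
m=(p[...,2]>.27)&(p[...,2]<.30)&(np.hypot(p[...,0]-o['ee_pos'][0],p[...,1]-o['ee_pos'][1])<.07)
if m.sum(): print(m.sum(),cv2.minAreaRect((p[m][:,:2]*1000).astype(np.float32)))
c=np.array([588,73]);n=np.array([-.166,.986]);e=np.array([.986,.166])
for r in nets.silhouettes("wrist","piece1"):
    q=p[r['region']&(d>0)]; x=np.median(q,0)*1000
    print(round(r['confidence'],2),r['extent'],x.round(),"u",((x[:2]-c)@n).round(),"v",((x[:2]-c)@e).round())
E
```

```text
[ 0.58083672 -0.16707599  0.23522314] [-3.14086575e+00  3.39575611e-04  1.73820545e+00] 0.02175596344142303
12985 ((572.1699829101562, -171.05047607421875), (42.197322845458984, 56.87586212158203), 74.58834838867188)
0.94 [421.8, 207.5, 457.4, 242.1] [575. -56.  19.] u -125.0 v -35.0
0.78 [470.9, 269.2, 500.7, 299.5] [625.   2.  18.] u -76.0 v 25.0
0.77 [486.4, 186.7, 526.6, 217.4] [545.   1.  18.] u -64.0 v -54.0
0.74 [371.8, 207.9, 399.1, 245.4] [ 584. -108.   19.] u -177.0 v -34.0
0.69 [366.8, 283.9, 383.5, 308.1] [651. -98.  17.] u -179.0 v 34.0
```

View pics/w2.png

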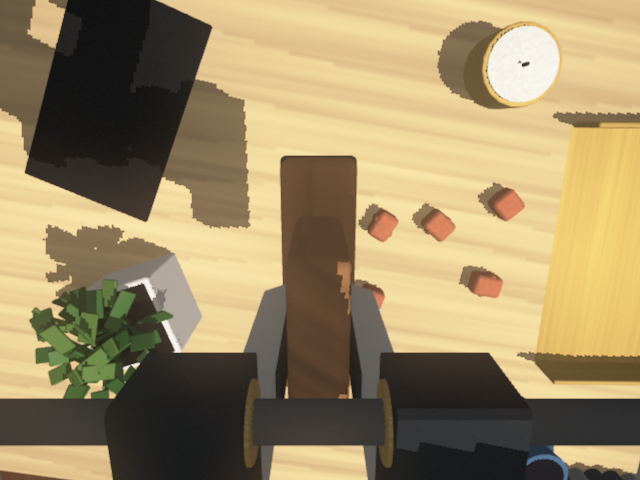

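Call:
{"method": "carry_out", "body": {
  "commands": [1,0,0,-4,0,0,0,1,0,0,-8,0,0,0,1,0,0,-12,0,0,0,1,0,0,-15,0,0,0,1,0,0,-16.6,0,0,0,1,0,0,-17.1,0,0,0,1,0,0,-17.1,0,0,0,1,0,0,-17.1,0,0,0]
}}

```text
time_s: 6.53
ee_pos: [0.5811, -0.1677, 0.0649]
eef_rot: [3.141, 0.001, 1.737]
force: [0.3, -0.4, -2.4]
grip_width: 0.0217
```

Call:
{"method": "carry_out", "body": {
  "commands": [1,-0.15,0.9,0,0,0,0,1,-0.35,2,0,0,0,0,1,-0.5,3.1,0,0,0,0,1,-0.7,4.2,0,0,0,0,1,-0.9,5.3,0,0,0,0,1,-1.1,6.4,0,0,0,0,1,-1.25,7.5,0,0,0,0,1,-1.45,8.6,0,0,0,0,1,-1.65,9.7,0,0,0,0,1,-1.8,10.8,0,0,0,0,1,-2,11.9,0,0,0,0,1,-2.2,13,0,0,0,0]
}}

```text
time_s: 7.53
ee_pos: [0.5589, -0.0366, 0.0649]
eef_rot: [3.141, 0.001, 1.737]
force: [0.9, -0.1, -1.6]
grip_width: 0.0219
```

Call:
{"method": "carry_out", "body": {
  "commands": [1,-0.2,1.3,0,0,0,0,1,-0.45,2.7,0,0,0,0,1,-0.7,4,0.1,0,0,0,1,-0.9,5.4,0.25,0,0,0,1,-1.1,6.7,0.4,0,0,0,1,-1.35,8.1,0.4,0,0,0,1,-1.6,9.4,0.4,0,0,0,1,-1.8,10.8,0.4,0,0,0,1,-2,12.1,0.4,0,0,0,1,-2.25,13.5,0.4,0,0,0,1,-2.5,14.8,0.4,0,0,0,1,-2.7,16.1,0.4,0,0,0]
}}

```text
time_s: 8.53
ee_pos: [0.5316, 0.1257, 0.0689]
eef_rot: [3.142, 0.001, 1.737]
force: [-0.2, -1.2, -3.2]
grip_width: 0.0218
```

```bash
cat >> h.py <<'E'
def look(cam,tag):
    o=ctrl.get_obs(); print(o['ee_pos'],o['eef_rot'],o['time_s'])
    im,d=viewer.camera(cam); cv2.imwrite(f"pics/{tag}.png",im); p=cloud(cam,d)
    c=np.array([588,73]);n=np.array([-.166,.986]);e=np.array([.986,.166])
    for t in ["piece1","candle","vase"]:
        for r in nets.silhouettes(cam,t):
            q=p[r['region']&(d>0)]
            if len(q)<5: continue
            x=np.median(q,0)*1000
            print(t,round(r['confidence'],2),np.round(r['extent']),x.round(),"u",((x[:2]-c)@n).round(),"v",((x[:2]-c)@e).round())
E
python3 -c "
from h import *
look('side','side2')"
```

```text
[0.53156315 0.12572806 0.06893527] [3.14153468e+00 7.53822653e-04 1.73740898e+00] 8.5333
piece1 0.81 [261. 263. 275. 280.] [662. -91.  18.] u -174.0 v 45.0
piece1 0.75 [364. 383. 386. 409.] [502. 166.  23.] u 106.0 v -69.0
piece1 0.71 [336. 382. 358. 406.] [534. 168.  23.] u 103.0 v -37.0
piece1 0.65 [317. 386. 338. 411.] [561. 175.  23.] u 105.0 v -9.0
candle 0.72 [401. 269. 442. 322.] [433.  -4.  46.] u -50.0 v -166.0
vase 0.6 [150. 278. 204. 362.] [760.  86.  64.] u -16.0 v 172.0
```

View pics/side2.png

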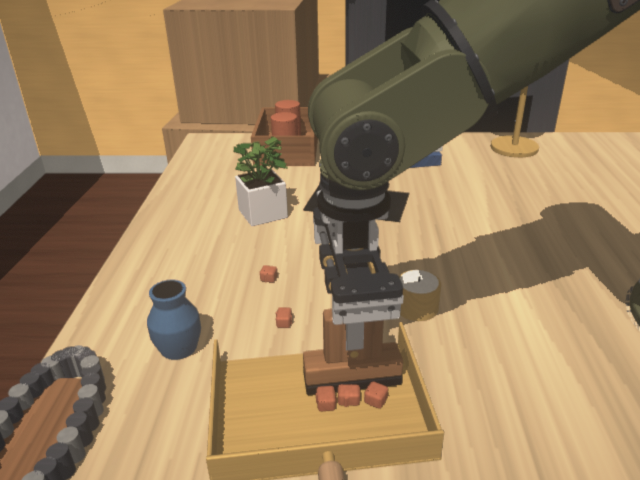

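Call:
{"method": "carry_out", "body": {
  "commands": [1,0.15,-1,0.1,0,0,0,1,0.15,-1,3,0,0,0,1,0.15,-1,7,0,0,0,1,0.5,-2,10,0,0,0,1,2.3,-5.5,10,0,0,0,1,4,-9,10,0,0,0,1,5.8,-12.5,10,0,0,0,1,7.6,-16,10,0,0,0,1,9.4,-19.5,10,0,0,0,1,11.2,-23,10,0,0,0,1,12.8,-26,10,0,0,0,1,13.6,-27.1,10,0,0,0]
}}

```text
time_s: 9.73
ee_pos: [0.668, -0.1522, 0.1682]
eef_rot: [-3.141, 0.001, 1.734]
force: [-0.9, 0.3, -2.9]
grip_width: 0.0218
```

Call:
{"method": "carry_out", "body": {
  "commands": [1,0,0,0,0,0,0,1,0,0,0,0,0,0]
}}

```text
time_s: 9.9
ee_pos: [0.6674, -0.1542, 0.1674]
eef_rot: [-3.14, 0.001, 1.731]
force: [0.5, 0.5, -2.1]
grip_width: 0.0216
```

Call:
{"method": "carry_out", "body": {
  "commands": [1,0,0.6,-1,0,0,0,1,0,0.6,-4,0,0,0,1,0,0.6,-7,0,0,0,1,0,0.6,-9,0,0,0,1,0,0.6,-10,0,0,0,1,0,0.6,-10.2,0,0,0,1,0,0.6,-10.2,0,0,0,1,0,0.6,-10.2,0,0,0]
}}

```text
time_s: 10.57
ee_pos: [0.668, -0.148, 0.0671]
eef_rot: [3.141, 0.002, 1.732]
force: [-0.5, 0.2, -2.7]
grip_width: 0.0222
```

Call:
{"method": "carry_out", "body": {
  "commands": [1,-0.15,0.9,0,0,0,0,1,-0.35,2,0,0,0,0,1,-0.5,3.1,0,0,0,0,1,-0.7,4.2,0,0,0,0,1,-0.9,5.3,0,0,0,0,1,-1.1,6.4,0,0,0,0,1,-1.25,7.5,0,0,0,0,1,-1.45,8.6,0,0,0,0,1,-1.65,9.7,0,0,0,0,1,-1.8,10.8,0,0,0,0,1,-2,11.9,0,0,0,0,1,-2.2,13,0,0,0,0]
}}

```text
time_s: 11.57
ee_pos: [0.6458, -0.0169, 0.0671]
eef_rot: [3.141, 0.002, 1.732]
force: [0.0, -0.5, -3.4]
grip_width: 0.022
```

Call:
{"method": "carry_out", "body": {
  "commands": [1,-0.2,1.3,0,0,0,0,1,-0.45,2.6,0,0,0,0,1,-0.65,3.9,0.1,0,0,0,1,-0.85,5.2,0.2,0,0,0,1,-1.1,6.5,0.2,0,0,0,1,-1.3,7.8,0.2,0,0,0,1,-1.5,9.1,0.2,0,0,0,1,-1.75,10.4,0.2,0,0,0,1,-1.95,11.7,0.2,0,0,0,1,-2.2,13,0.2,0,0,0,1,-2.4,14.3,0.2,0,0,0,1,-2.6,15.6,0.2,0,0,0]
}}

```text
time_s: 12.57
ee_pos: [0.6196, 0.1404, 0.0691]
eef_rot: [3.141, 0.002, 1.732]
force: [0.3, -0.3, -2.5]
grip_width: 0.0218
```

Call:
{"method": "carry_out", "body": {
  "commands": [1,0.15,-1,0,0,0,0,1,0.15,-1,3,0,0,0,1,0.15,-1,7,0,0,0,1,0,-1,11,0,0,0,1,-0.5,-3,15,0,0,0,1,-1.2,-6,17,0,0,0,1,-2.2,-10,17,0,0,0,1,-3,-14,17,0,0,0,1,-4,-18,17,0,0,0,1,-5,-22,17,0,0,0,1,-6,-25,17,0,0,0,1,-6,-25,17,0,0,0]
}}

```text
time_s: 13.57
ee_pos: [0.5581, -0.1143, 0.2392]
eef_rot: [3.142, 0.003, 1.727]
force: [0.3, -0.6, -2.0]
grip_width: 0.0217
```

```bash
python3 -c "
from h import *
look('side','side3')
look('scene','scene3')"
```

```text
[ 0.55810717 -0.11429217  0.23923955] [3.14151022 0.00314773 1.72691499] 13.5667
piece1 0.93 [339. 386. 362. 412.] [532. 171.  23.] u 106.0 v -39.0
piece1 0.84 [294. 394. 316. 414.] [586. 181.  23.] u 106.0 v 16.0
piece1 0.79 [319. 395. 339. 421.] [555. 186.  23.] u 117.0 v -13.0
piece1 0.7 [365. 384. 391. 410.] [501. 169.  23.] u 109.0 v -70.0
piece1 0.57 [273. 393. 292. 418.] [613. 186.  23.] u 107.0 v 43.0
candle 0.66 [396. 266. 443. 323.] [435.  -7.  43.] u -54.0 v -164.0
vase 0.8 [150. 278. 204. 361.] [760.  86.  65.] u -16.0 v 172.0
vase 0.71 [302. 185. 408. 222.] [ 515. -357.    5.] u -412.0 v -143.0
[ 0.55979761 -0.10883931  0.23909028] [3.14103542e+00 1.86003856e-03 1.73206078e+00] 13.7667
piece1 0.74 [424. 152. 439. 167.] [590. 166.  20.] u 91.0 v 17.0
piece1 0.66 [390. 128. 406. 150.] [506. 157.  21.] u 96.0 v -67.0
piece1 0.53 [419. 147. 431. 155.] [561. 172.  22.] u 102.0 v -11.0
piece1 0.47 [434. 160. 452. 176.] [616. 172.  20.] u 93.0 v 44.0
piece1 0.45 [404. 139. 418. 155.] [536. 158.  21.] u 92.0 v -37.0
candle 0.45 [300. 172. 307. 180.] [444. -58.   9.] u -105.0 v -164.0
vase 0.64 [446. 214. 491. 263.] [775.  48.  70.] u -55.0 v 180.0
vase 0.32 [350.  92. 504. 224.] [571. 176.   3.] u 104.0 v -0.0
```

View pics/side3.png

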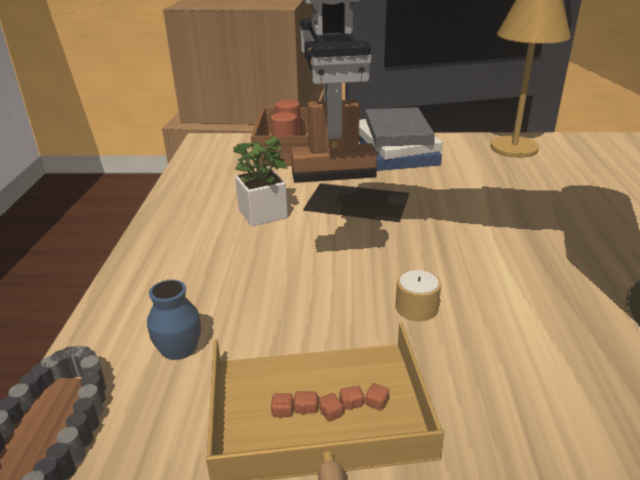

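Call:
{"method": "carry_out", "body": {
  "commands": [1,-0.5,-3,0,0,0,-0.05,1,-1,-6.5,0,0,0,-0.15,1,-1.6,-10,0,0,0,-0.25,1,-2.2,-14,0,0,0,-0.35,1,-2.9,-18,0,0,0,-0.397,1,-3.5,-22,0,0,0,-0.397,1,-4,-25,0,0,0,-0.397,1,-4.1,-26.3,0,0,0,-0.397,1,-4.1,-26.3,-4,0,0,-0.397,1,-4.1,-26.3,-8,0,0,-0.397,1,-4.1,-26.3,-12,0,0,-0.397,1,-4.1,-26.3,-14,0,0,-0.397]
}}

```text
time_s: 14.97
ee_pos: [0.5178, -0.3695, 0.0938]
eef_rot: [-3.137, -0.001, 1.337]
force: [-0.3, 0.6, -2.7]
grip_width: 0.0219
```

Call:
{"method": "carry_out", "body": {
  "commands": [1,0,0,0,0,0,0,1,0,0,0,0,0,0,1,0,0,0,0,0,0]
}}

```text
time_s: 15.22
ee_pos: [0.5188, -0.3694, 0.0955]
eef_rot: [-3.139, 0.0, 1.338]
force: [0.5, -0.9, -1.9]
grip_width: 0.0218
```

Call:
{"method": "carry_out", "body": {
  "commands": [1,0,0,-1,0,0,0,1,0,0,-2,0,0,0,1,0,0,-2.6,0,0,0,1,0,0,-2.9,0,0,0,1,0,0,-2.9,0,0,0,1,0,0,-2.9,0,0,0]
}}

```text
time_s: 15.72
ee_pos: [0.5188, -0.3694, 0.0665]
eef_rot: [-3.139, 0.0, 1.338]
force: [0.1, 0.0, -2.7]
grip_width: 0.0215
```

Call:
{"method": "carry_out", "body": {
  "commands": [1,0,0,0,0,0,0]
}}

```text
time_s: 15.8
ee_pos: [0.5189, -0.3695, 0.0666]
eef_rot: [-3.139, 0.0, 1.338]
force: [-0.4, 0.1, -2.1]
grip_width: 0.0215
```

Call:
{"method": "carry_out", "body": {
  "commands": [1,0,0,-0.1,0,0,0,1,0,0,-0.1,0,0,0,1,0,0,-0.1,0,0,0]
}}

```text
time_s: 16.05
ee_pos: [0.5189, -0.3696, 0.0656]
eef_rot: [-3.139, 0.0, 1.338]
force: [-0.5, -0.6, -2.4]
grip_width: 0.0216
```

Call:
{"method": "carry_out", "body": {
  "commands": [0.3,0,0,0,0,0,0,0,0,0,0,0,0,0,-0.3,0,0,0,0,0,0,-1,0,0,0,0,0,0,-1,0,0,0,0,0,0,-1,0,0,0,0,0,0,-1,0,0,0,0,0,0,-1,0,0,0,0,0,0,-1,0,0,0,0,0,0,-1,0,0,0,0,0,0,-1,0,0,0,0,0,0,-1,0,0,0,0,0,0]
}}

```text
time_s: 17.05
ee_pos: [0.5189, -0.3696, 0.0656]
eef_rot: [-3.139, 0.0, 1.338]
force: [1.2, 0.0, -0.0]
grip_width: 0.0936
```

Call:
{"method": "carry_out", "body": {
  "commands": [-1,0,0,2,0,0,0,-1,0,0,5,0,0,0,-1,0,0,9,0,0,0,-1,0,0,13,0,0,0,-1,0,0,17,0,0,0,-1,-2,4,19,0,0,0,-1,-4,8,19,0,0,0,-1,-6,12,19,0,0,0,-1,-7,16,19,0,0,0,-1,-8,20,19,0,0,0,-1,-9,23,19,0,0,0,-1,-9,23,19,0,0,0]
}}

```text
time_s: 18.05
ee_pos: [0.4274, -0.1352, 0.2563]
eef_rot: [-3.14, -0.0, 1.341]
force: [0.2, -0.7, 0.2]
grip_width: 0.0942
```

Call:
{"method": "carry_out", "body": {
  "commands": [-1,0,0,0,0,0,0,-1,0,0,0,0,0,0,-1,0,0,0,0,0,0]
}}

```text
time_s: 18.3
ee_pos: [0.4276, -0.1359, 0.2563]
eef_rot: [-3.14, -0.0, 1.34]
force: [0.0, -0.2, 0.3]
grip_width: 0.0941
```

```bash
python3 -c "
from h import *
look('side','side4')
im,d=viewer.camera('scene'); cv2.imwrite('pics/scene4.png',im); p=cloud('scene',d)
for lo,hi in((.105,.12),(.036,.048)):
    m=(p[...,2]>lo)&(p[...,2]<hi)&(abs(p[...,0]-.52)<.09)&(abs(p[...,1]+.365)<.05)
    print(m.sum(),m.any() and cv2.minAreaRect((p[m][:,:2]*1000).astype(np.float32)))
a=cv2.imread('pics/side0.png');b=cv2.imread('pics/side4.png')
cv2.imwrite('pics/cmp.png',np.hstack([b[100:480,130:460],cv2.imread('pics/scene4.png')[80:460,120:520]]))
"
```

```text
[ 0.42763579 -0.13586186  0.25634694] [-3.14007404e+00 -1.71708180e-04  1.34011321e+00] 18.3
piece1 0.95 [367. 384. 389. 411.] [501. 169.  23.] u 109.0 v -70.0
piece1 0.94 [272. 392. 292. 416.] [613. 185.  23.] u 107.0 v 43.0
piece1 0.71 [341. 385. 362. 408.] [531. 171.  23.] u 106.0 v -40.0
piece1 0.63 [320. 395. 343. 419.] [555. 186.  23.] u 117.0 v -13.0
piece1 0.58 [298. 392. 319. 413.] [585. 181.  23.] u 106.0 v 15.0
candle 0.84 [398. 271. 440. 323.] [435.  -7.  43.] u -53.0 v -164.0
vase 0.75 [149. 280. 204. 359.] [760.  86.  65.] u -16.0 v 172.0
538 ((519.5430297851562, -368.986572265625), (22.01727294921875, 70.48627471923828), 76.63790130615234)
668 ((519.8734130859375, -369.1104431152344), (36.02323913574219, 119.36811828613281), 76.66798400878906)
```

View pics/cmp.png

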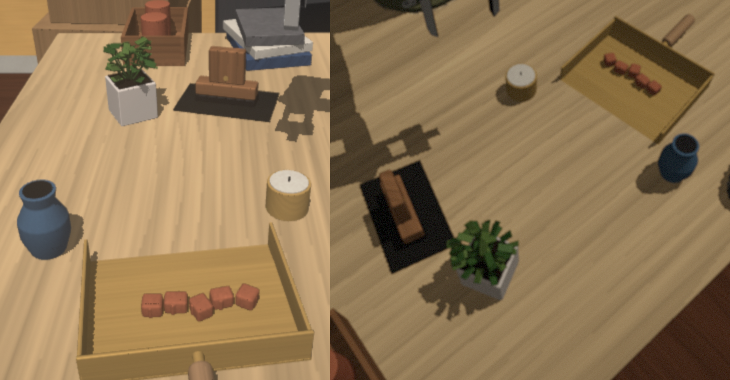

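The sweeper stands centred on its mat, all five pieces are in the pan well past the lip, and the bystanders have not moved.

```bash
python3 -c "
from h import *
print(ticket.hand_in())"
```

```text
the job is handed in; nothing more can be done
None
```

I swept all five terracotta pieces into the dustpan in two passes (three pieces, then two), stood the sweeper back on its mat and let go. The job was handed in at about 18.5 s on the robot's clock.

My last camera checks, taken after letting go and moving the arm away:

- **Pieces:** all five are on the pan floor, 106–117 mm inside the mouth, so well past the 40 mm lip.
- **Sweeper:** it is upright, within about 2 mm of the mat's centre and within 1° of its lengthwise direction.
- **Vase, candle and planter:** they look unmoved. The vase and candle outlines match the first pictures to within about 3 pixels. I judged the planter by eye only.
- **Disagreement:** the cameras differed by about 5–15 mm on some positions, such as how deep the pieces lie. By the lowest reading they are 91 mm inside, still well past the lip.

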